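# Rub down the sealing strip on a packed carton

## Robot

A 7-joint arm with a two-finger parallel gripper is mounted at the origin on the work surface. World frame = base frame: x ahead of the robot, y to its left, z up, the work surface at z = 0. Lengths are in mm, angles in rad, forces in N, time in s.
With the tool pointing down it reaches from about 425 to 950 mm from the base axis. Payload 4.7 kg.
Tool frame: the origin (TCP) lies between the finger pads, 19 mm behind the fingertips; this is the grasp point; z points along the fingers, y is the line along which they close (so a half turn about z gives the same grasp; the last joint's range is limited). The gripper opens to 87 mm and grips with 3 to 60 N. Pads are 19 mm wide; open, the fingers measure 117 mm over their backs; the gripper's body (75 mm by 190 mm) begins 51 mm behind the grasp point.
Start: joints at [-1.223, 0.469, -0.049, 1.532, 0.024, 1.141, -0.082], TCP at [248.326, 627.68, 241.273] pointing down, gripper open.
Joint ranges: [-2.59, 2.59], [-0.33, 1.99], [-1.39, 1.29], [0.1, 2.45], [-1.04, 4.18], [0.21, 1.99], [-2.66, 2.66]. Speed limits (rad/s): [2.57, 2.57, 3.14, 3.14, 3.14, 3.14, 3.14].

## Interface

Orientations are given as a rotation vector (axis times angle).
In Python, from cell import bot gives the robot as it stands. The module is installed in compiled form; this text tells all that it offers.
- The arm moves only by the shell command python3 -m handwheel 'ROWS' [FORCE]. ROWS is JSON, a list of rows, each a list of 7 numbers: the shift along the tool's x, y, z in mm, then the turn, a rotation vector about the tool's x, y, z in rad, then the opening, from 0 (shut) to 1 (fully open). A call has 1 to 5 rows; each row is the pose to reach, as a shift and turn from the pose commanded when the call began, along the tool's axes at that moment; what a row does not reach only later rows make up. A row lasts 1/10 s, in which the tool goes at most 50 mm and 8.59 degrees, less where a joint would pass 70% of its speed; a pose out of reach is approached as far as the arm can. A call with a gripper value outside its range is refused whole. The fingers move at their own pace and stop on an object; FORCE is the grip in N (left out, the last holds). Time passes only in rows, so rows that repeat a pose let the fingers close. It gives the time, the measured TCP pose, the force, the opening and the grip force at its end, in the units of the state.
- bot.get_obs(): the state, without advancing time (a new reading comes with each control period).
- bot.grab_frame(name): name is "scene" or "top"; returns a dict with "frame" (420x560x3 uint8, red, green, blue), "mtx" (3x3 intrinsics, pixels), "rvec" (rotation vector, rad) and "tvec" (3), from world to camera coordinates, as OpenCV has them. Camera axes: x right, y down, z forward; pixel columns grow to the right and rows downward; lengths in mm; the calibration is good to about 2 mm. A picture is of the moment at which its call begins. There is no depth.
- bot.finish_job(): hands the job in; it is judged then, once.
The state is a dict: "time": time; "joint_pos": joint angles; "qvel": joint speeds; "joint_efforts": joint torques, N m; "tool_pos": TCP position; "eef_rot": TCP orientation; "ft_force": force on the tool from outside, world axes, zero at the start; "moment": the same for the moment, N m; "width": opening from 0.0 (shut) to 1.0 (fully open); "grasp_force": force on a finger pad.
Only numpy, scipy, OpenCV 4.12 (cv2) and the standard library are available. Lean on these libraries where they do the work, as an engineer would, in place of code of your own. Each camera call takes 0.05 s, during which the arm holds its last target. There are 200 camera calls.

## Task

Rub down the white sealing strip on the lid of the honey carton with your fingertips: come down lightly on the end of the strip beside the red tape dispenser and run along the strip to its other end in one stroke, keeping the fingertips on it all the way, then lift off clear. Press gently so the lid is not pushed far in; do not come close over the middle of the lid except in that stroke, do not pick up or shift the carton, and leave the dispenser and the jars where they stand.

Things in the scene. Friction and masses are not known exactly. Their poses are not given: they have to be found in the camera images.
- carton: brown cardboard carton, standing loose on the table, 1.2 to 1.9 kg in all, 160 x 280 mm (x, y) over its lid and 120 mm tall, with a white strip 44 mm wide running lengthwise along the middle of the lid (its own y) and a green printed band on each side of the strip; origin: centre of its underside, x across the carton, y along the strip, z up
- lid (a joint): how far the carton's lid is pushed in, m: 0 untouched, stop at 0.012. The lid springs back: it begins to give at about 1.3 N and then sinks about 1.4 mm per further newton, evenly wherever it is pressed, so that 0.010 (about 8 N) is too hard
- end_a (a point): middle of the strip's end at the carton's +y edge, on the strip's upper surface, 122 mm above the table (strip 2 mm thick on the lid, 280 mm from end to end)
- end_b (a point): middle of the strip's end at the carton's -y edge, on the strip's upper surface, 122 mm above the table
- strip_0: section 1 of 5 of the white sealing strip, 44 mm wide (x) and 56 mm long (y), the one that ends at end_a; origin: centre of its upper surface; z up
- strip_1: section 2 of 5 of the white sealing strip, 44 mm wide (x) and 56 mm long (y), next after strip_0; origin: centre of its upper surface; z up
- strip_2: section 3 of 5 of the white sealing strip, 44 mm wide (x) and 56 mm long (y), the middle one; origin: centre of its upper surface; z up
- strip_3: section 4 of 5 of the white sealing strip, 44 mm wide (x) and 56 mm long (y), next after strip_2; origin: centre of its upper surface; z up
- strip_4: section 5 of 5 of the white sealing strip, 44 mm wide (x) and 56 mm long (y), the one that ends at end_b; origin: centre of its upper surface; z up
- dispenser: loose red desk tape dispenser with a pale paper roll, 150 x 56 x 96 mm (x, y, z), 0.7 kg, about 80 mm beyond one end of the carton (centre to carton edge): the strip is rubbed from this end; origin: centre of its underside. To be left alone
- jar_0: loose full honey jar, dark brown with a pale paper label, black lid and gold disc, 62 mm in diameter, 85 mm tall; origin: centre of its underside. A bystander, to be left alone; it stands beyond the other end of the carton
- jar_1: loose full honey jar, dark brown with a pale paper label, black lid and gold disc, 62 mm in diameter, 85 mm tall; origin: centre of its underside. A bystander, to be left alone; it stands beside the carton's +x side
- jar_2: loose full honey jar, dark brown with a pale paper label, black lid and gold disc, 62 mm in diameter, 85 mm tall; origin: centre of its underside. A bystander, to be left alone; it stands beside the carton's +x side

How it is judged:
By the outcome, as a careful person would: the job done as asked, in the order asked, and still so for the second after the job is handed in, with the robot touching nothing.
It also fails if it takes over 43 s, if anything falls off the work surface, if the arm or the gripper's body presses on something with over 40 N, if the wrist force passes 120 N, or if a joint passes its speed limit or range.

## Working session

There is one attempt and no reset: what is moved stays moved. The work goes in short steps, Python scripts to look and compute and a shell command to move; the robot and the scene stay as the last step left them, time stands still between calls to the robot, and variables do not carry over. Pictures are saved under pics/ and viewed, at most 10 in all, crops included, and the job is handed in when it is done.

```bash
mkdir -p pics; python3 - <<'E'
from cell import bot
import cv2,numpy as np
for n in("scene","top"):
    f=bot.grab_frame(n); cv2.imwrite(f"pics/{n}0.png",f["frame"][:,:,::-1]); np.savez(n+"0.npz",**f)
    R=cv2.Rodrigues(np.array(f["rvec"],float))[0];print(n,(-R.T@np.array(f["tvec"]).ravel()).round())
o=bot.get_obs();print({k:np.round(o[k],3) for k in o})
E
```

```text
scene [1298.  408.  910.]
top [ 411.   54. 1052.]
{'time': np.float64(0.1), 'joint_pos': array([-1.223,  0.469, -0.049,  1.534,  0.024,  1.141, -0.082]), 'qvel': array([-0.   , -0.003,  0.002, -0.002,  0.002, -0.001, -0.002]), 'joint_efforts': array([ 1.0000e-03, -5.0917e+01, -8.1000e-02, -2.3683e+01, -6.1000e-02,
        3.5000e-02,  0.0000e+00]), 'tool_pos': array([248.179, 627.168, 240.294]), 'eef_rot': array([-5.880e-01, -3.086e+00,  3.000e-03]), 'ft_force': array([0.023, 0.694, 0.456]), 'moment': array([ 0.042, -0.038,  0.035]), 'grasp_force': np.float64(0.0), 'width': np.float64(0.998)}
```

View pics/top0.png

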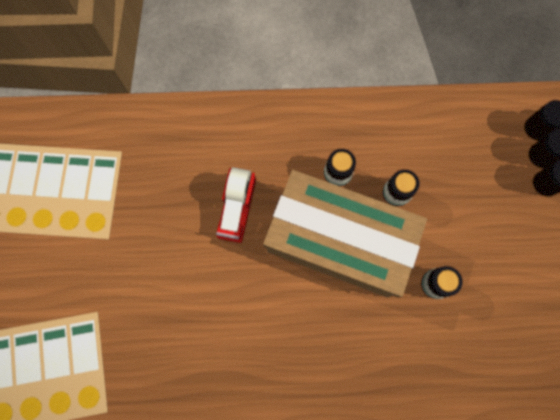

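View pics/scene0.png

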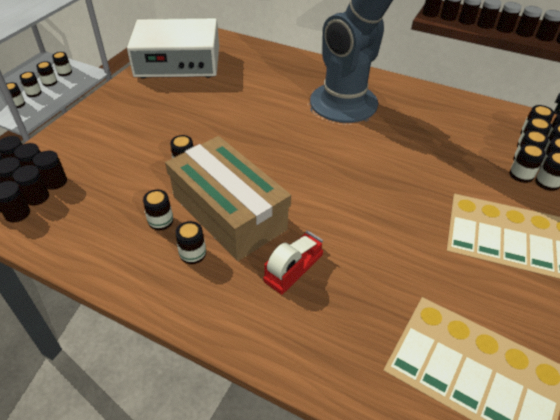

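The top view shows the carton with its strip from about (279,208) to (416,250). The red dispenser is at (237,205), and the jars are at (341,165), (402,186) and (442,282). The scene view agrees: the dispenser stands at the strip's near end, at (293,262).

```bash
cat > h.py <<'E'
import numpy as np,cv2
def cam(n):
    f=np.load(n+"0.npz"); return f["frame"],f["mtx"],cv2.Rodrigues(f["rvec"].astype(float))[0],f["tvec"].ravel()
def ray(n,px,z):
    _,K,R,t=cam(n); px=np.atleast_2d(px).astype(float)
    d=(R.T@np.linalg.inv(K)@np.c_[px,np.ones(len(px))].T).T; c=-R.T@t
    return c+d*((z-c[2])/d[:,2])[:,None]
E
python3 - <<'E'
from h import *
for n,seed in(("top",(346,230)),("scene",(228,182))):
    im=cam(n)[0]; hsv=cv2.cvtColor(im,cv2.COLOR_RGB2HSV)
    m=cv2.inRange(hsv,(0,0,130),(180,60,255))
    l,lab=cv2.connectedComponents(m); print(n,lab[seed[1],seed[0]],hsv[seed[1],seed[0]])
    m=(lab==lab[seed[1],seed[0]]).astype(np.uint8)
    c=max(cv2.findContours(m,0,cv2.CHAIN_APPROX_NONE)[0],key=cv2.contourArea)
    w=ray(n,c[:,0],122)[:,:2].astype(np.float32)
    r=cv2.minAreaRect(w);print(r,m.sum()); 
    b=cv2.boxPoints(r);print(b.round())
for nm,p,z in(("disp",(237,205),60),("j",(341,163),85),("j",(403,184),85),("j",(444,281),85)):print(nm,ray("top",p,z).round())
from cell import bot
o=bot.get_obs();print(cv2.Rodrigues(o["eef_rot"])[0].round(3))
E
```

```text
top 20 [ 19  12 228]
((585.4262084960938, -77.04837036132812), (285.1709899902344, 45.50453186035156), 67.31996154785156) 3418
[[ 509. -200.]
 [ 551. -217.]
 [ 661.   46.]
 [ 619.   63.]]
scene 35 [ 22  17 224]
((587.5007934570312, -66.44131469726562), (303.889892578125, 55.3979377746582), 65.00267028808594) 1764
[[ 498. -192.]
 [ 548. -216.]
 [ 677.   60.]
 [ 627.   83.]]
disp [[659. 136.  60.]]
j [[735. -82.  85.]]
j [[ 686. -207.   85.]]
j [[ 486. -269.   85.]]
[[-0.93   0.368 -0.001]
 [ 0.368  0.93  -0.002]
 [-0.    -0.002 -1.   ]]
```

```bash
python3 -m handwheel '[[-38,-27,0,0,0,0,0],[-76,-54,0,0,0,0,0],[-114,-81,0,0,0,0,0],[-152,-108,0,0,0,0,0],[-190,-135,0,0,0,0,0]]' 10
python3 -m handwheel '[[-38,-27,0,0,0,0,0],[-76,-54,0,0,0,0,0],[-114,-81,0,0,0,0,0],[-152,-108,0,0,0,0,0],[-190,-135,0,0,0,0,0]]'
```

```text
time: 0.6
tool_pos: [376.0, 430.3, 240.9]
eef_rot: [-0.588, -3.086, 0.001]
ft_force: [0.9, -0.4, 0.4]
width: 0.632
grasp_force: 0.0
time: 1.1
tool_pos: [502.8, 234.9, 241.0]
eef_rot: [-0.588, -3.086, 0.0]
ft_force: [1.8, 0.4, 0.2]
width: 0.175
grasp_force: 0.0
```

```bash
python3 -m handwheel '[[-38,-27,0,0,0,0,0],[-76,-54,0,0,0,0,0],[-114,-81,0,0,0,0,0],[-152,-108,0,0,0,0,0],[-190,-135,0,0,0,0,0]]'
python3 -m handwheel '[[0,0,20,0,0,0,0],[0,0,40,0,0,0,0],[0,0,60,0,0,0,0],[0,0,60,0,0,0,0],[0,0,60,0,0,0,0]]'
python3 - <<'E'
from cell import bot
import cv2
o=bot.get_obs();print(o["tool_pos"],cv2.Rodrigues(o["eef_rot"])[0].round(4),o["ft_force"],o["width"])
f=bot.grab_frame("top");cv2.imwrite("pics/t1.png",cv2.resize(f["frame"][110:330,180:480,::-1],None,fx=2,fy=2))
f=bot.grab_frame("scene");cv2.imwrite("pics/s1.png",cv2.resize(f["frame"][80:300,120:380,::-1],None,fx=2.5,fy=2.5))
E
```

```text
time: 1.6
tool_pos: [629.9, 39.7, 240.9]
eef_rot: [-0.588, -3.085, -0.0]
ft_force: [0.1, 1.0, 0.3]
width: 0.004
grasp_force: 0.0
time: 2.1
tool_pos: [629.2, 41.4, 181.1]
eef_rot: [-0.588, -3.085, 0.0]
ft_force: [0.2, 0.4, 0.6]
width: 0.005
grasp_force: 0.0
[629.21931863  41.41534327 181.12502236] [[-9.299e-01  3.678e-01 -8.000e-04]
 [ 3.678e-01  9.299e-01 -1.000e-04]
 [ 7.000e-04 -4.000e-04 -1.000e+00]] [0.18820293 0.39286026 0.6323151 ] 0.00506794013418043
```

View pics/s1.png

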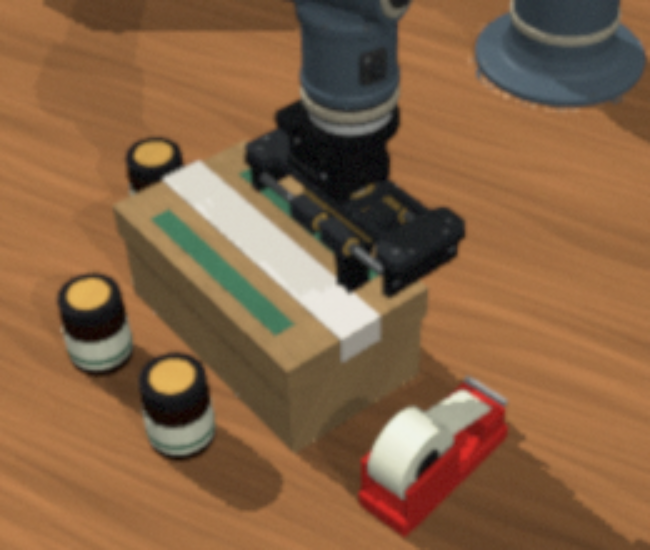

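The scene view shows the shut fingers hovering beside the strip's dispenser end, at about (350,285) in the crop. A 5 mm sideways correction will centre them. Next I descend to near contact.

```bash
python3 -m handwheel '[[-5,0,10,0,0,0,0],[-5,0,22,0,0,0,0],[-5,0,34,0,0,0,0],[-5,0,36,0,0,0,0],[-5,0,36,0,0,0,0]]'
python3 -m handwheel '[[0,0,1,0,0,0,0],[0,0,2,0,0,0,0],[0,0,2,0,0,0,0],[0,0,2,0,0,0,0]]'
python3 - <<'E'
from cell import bot
import cv2
f=bot.grab_frame("scene");cv2.imwrite("pics/s2.png",cv2.resize(f["frame"][130:270,160:320,::-1],None,fx=4,fy=4))
print(bot.get_obs()["tool_pos"])
E
```

```text
time: 2.7
tool_pos: [633.4, 39.5, 144.1]
eef_rot: [-0.588, -3.084, 0.001]
ft_force: [0.6, 0.2, 0.2]
width: 0.006
grasp_force: 0.0
time: 3.1
tool_pos: [634.1, 39.6, 143.5]
eef_rot: [0.588, 3.086, 0.0]
ft_force: [1.0, 0.2, 0.1]
width: 0.004
grasp_force: 0.0
[634.07304502  39.54684718 143.4623211 ]
```

View pics/s2.png

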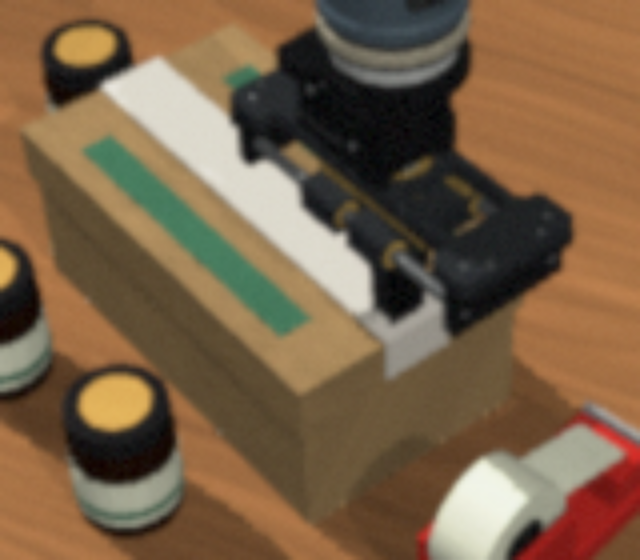

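The fingertips, near (400,312) in the crop, are over the strip's end and about centred across it. Now I ease down until I feel contact.

```bash
for i in 1 2 3; do python3 -m handwheel '[[0,0,1,0,0,0,0],[0,0,1,0,0,0,0],[0,0,1,0,0,0,0]]' | grep -E "tool|ft_"; done
```

```text
tool_pos: [633.9, 39.5, 142.2]
ft_force: [0.2, 0.1, 0.2]
tool_pos: [634.0, 39.6, 141.2]
ft_force: [1.1, 0.3, 0.2]
tool_pos: [634.0, 39.6, 140.4]
ft_force: [-0.9, -0.5, 2.0]
```

```bash
for i in 1 2; do python3 -m handwheel '[[0,0,1,0,0,0,0],[0,0,1,0,0,0,0],[0,0,1,0,0,0,0]]' | grep -E "tool|ft_"; done
```

```text
tool_pos: [634.0, 39.5, 139.3]
ft_force: [-0.5, 0.7, 3.0]
tool_pos: [634.0, 39.6, 138.3]
ft_force: [-0.3, -0.4, 2.5]
```

```bash
python3 -m handwheel '[[0,-7,0,0,0,0,0],[0,-14,0,0,0,0,0],[0,-21,0,0,0,0,0],[0.5,-28,0,0,0,0,0],[0.5,-35,0,0,0,0,0]]'| grep -E "tool|ft_"
```

```text
tool_pos: [620.5, 6.6, 138.4]
ft_force: [0.3, 2.6, 3.5]
```

```bash
for i in 1 2; do python3 -m handwheel '[[0,-8,0,0,0,0,0],[0,-16,0,0,0,0,0],[0.5,-24,0,0,0,0,0],[0.5,-32,0,0,0,0,0],[0.8,-40,0,0,0,0,0]]'| grep -E "tool|ft_";done
```

```text
tool_pos: [604.9, -30.4, 138.2]
ft_force: [1.4, 2.5, 2.4]
tool_pos: [589.4, -67.2, 138.2]
ft_force: [2.0, 2.6, 3.4]
```

```bash
for i in 1 2 3; do python3 -m handwheel '[[0,-8,0,0,0,0,0],[0,-16,0,0,0,0,0],[0.5,-24,0,0,0,0,0],[0.5,-32,0,0,0,0,0],[0.8,-40,0,0,0,0,0]]'| grep -E "tool|ft_";done
```

```text
tool_pos: [574.0, -104.1, 138.2]
ft_force: [1.2, 2.3, 2.7]
tool_pos: [558.5, -141.0, 138.2]
ft_force: [0.8, 1.5, 3.3]
tool_pos: [543.0, -177.9, 138.2]
ft_force: [0.9, 2.5, 3.3]
```

```bash
python3 - <<'E'
from cell import bot
import cv2
f=bot.grab_frame("top");cv2.imwrite("pics/t3.png",cv2.resize(f["frame"][140:320,220:480,::-1],None,fx=3,fy=3))
print(bot.get_obs()["tool_pos"],bot.get_obs()["ft_force"])
E
```

```text
[ 542.28333291 -179.60523646  138.23385043] [0.60968082 1.92288165 2.15335747]
```

View pics/t3.png

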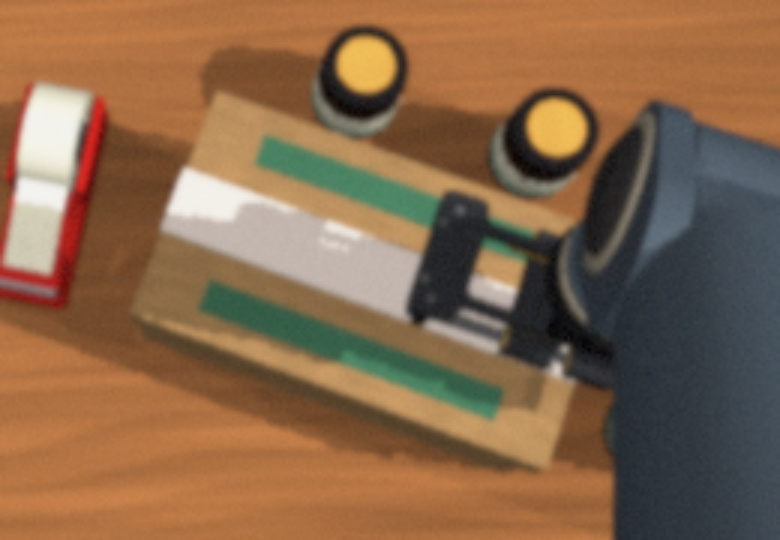

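The top view shows the carton has not moved: the strip's start end is still at about (278,208) in the full image. The dispenser and jars are in place too. Next I finish the last 18 mm, then lift straight up and clear.

```bash
python3 -m handwheel '[[0,-7,0,0,0,0,0],[0,-13,0,0,0,0,0],[0.3,-18,0,0,0,0,0],[0.3,-18,0,0,0,0,0],[0.3,-18,0,0,0,0,0]]'| grep -E "tool|ft_"
python3 -m handwheel '[[0,0,-5,0,0,0,0],[0,0,-20,0,0,0,0],[0,0,-50,0,0,0,0],[0,0,-90,0,0,0,0],[0,0,-130,0,0,0,0]]'| grep -E "tool|ft_"
python3 -m handwheel '[[0,-40,-10,0,0,0,0],[0,-80,-20,0,0,0,0],[0,-120,-20,0,0,0,0],[0,-140,-20,0,0,0,0],[0,-140,-20,0,0,0,0]]'
python3 - <<'E'
from cell import bot
import cv2
f=bot.grab_frame("scene");cv2.imwrite("pics/s4.png",f["frame"][:,:,::-1])
E
```

```text
tool_pos: [535.9, -195.3, 138.2]
ft_force: [0.2, -2.3, 3.2]
tool_pos: [535.5, -193.5, 268.8]
ft_force: [0.0, 0.3, 0.3]
time: 9.2
tool_pos: [482.3, -327.5, 288.0]
eef_rot: [-0.598, -3.082, 0.002]
ft_force: [0.5, 0.0, -0.7]
width: 0.002
grasp_force: 0.0
```

View pics/s4.png

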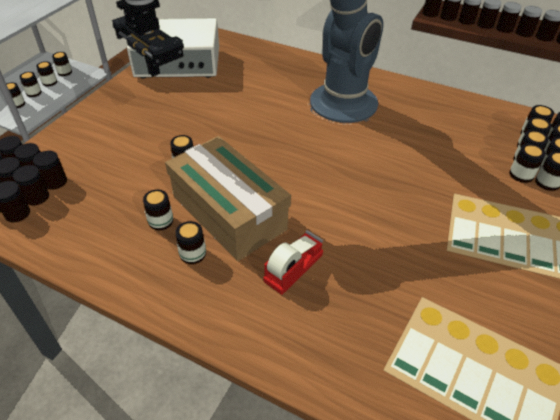

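The carton (228,190), dispenser (293,262) and jars are where they were, and the gripper is clear, so I hand the job in.

```bash
python3 -c "
from cell import bot
print(bot.finish_job())"
```

```text
the job is handed in; nothing more can be done
None
```

I rubbed the strip in one stroke from the dispenser end to the other at about 3 N, fingertip centre stopping about 12 mm short of each end, then lifted clear; nothing had visibly moved, and I handed the job in at about 9 s (no verdict returned).

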